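Strike a test mark with the lever press

ROBOT

A 6-joint arm with a two-finger parallel gripper is mounted at the origin on the work surface. World frame = base frame: x ahead of the robot, y to its left, z up, the work surface at z = 0. Lengths are in mm, angles in rad, forces in N, time in s.
With the tool pointing down it reaches from about 300 to 825 mm from the base axis. Payload 5.4 kg.
Tool frame: the origin (TCP) lies on the mounting face of the last link; the fingertips stand 190 mm ahead of it and the grasp point (between the pads) lies 171 mm ahead of it; z points along the fingers, y is the line along which they close (so a half turn about z gives the same grasp; the last joint's range is limited). The gripper opens to 92 mm and grips with 3 to 60 N. Pads are 20 mm wide; open, the fingers measure 128 mm over their backs; the gripper's body (75 mm by 189 mm) begins 69 mm behind the grasp point.
Start: joints at [-1.43, 0.158, 1.597, -0, 1.386, -0.21], TCP at [197.574, -539.974, 404.701] pointing down, gripper open.
Joint ranges: [-2.91, 2.91], [-0.94, 2.29], [0.18, 2.7], [-1.29, 4.43], [0.17, 2.64], [-3, 3]. Speed limits (rad/s): [2.57, 2.57, 3.14, 3.14, 3.14, 3.14].

INTERFACE

Orientations are given as a rotation vector (axis times angle).
In Python, from cell import ctrl, optics gives the robot as it stands. The module is installed in compiled form; this text tells all that it offers.
- The arm moves only by the tool servo_tool, never from a script. Its argument "targets" is a list of rows, each a list of 7 numbers: the shift along the tool's x, y, z scaled (see below), then the turn, a rotation vector about the tool's x, y, z scaled (see below), then the closure, from 0 (fully open) to 1 (shut). A call has 1 to 8 rows; each row is the pose to reach, as a shift and turn from the pose commanded when the call began, along the tool's axes at that moment; what a row does not reach only later rows make up. The controller multiplies each number of a shift by 0.3 m and each number of a turn by 90 degrees. A row lasts 1/8 s, in which the tool goes at most 62.5 mm and 10.7 degrees, less where a joint would pass 70% of its speed; a pose out of reach is approached as far as the arm can. A call with a number of a shift or a turn outside -1 to 1 is refused whole. A call with a gripper value outside its range is refused whole. The fingers move at their own pace and stop on an object; "force" is the grip in N (left out, the last holds). Time passes only in rows, so rows that repeat a pose let the fingers close. It gives the time, the measured TCP pose, the force, the opening and the grip force at its end, in the units of the state.
- ctrl.get_obs(): the state, without advancing time (a new reading comes with each control period).
- optics.get_image(name): name is "scene" or "top" or "wrist"; returns the picture (400x640x3 uint8, red, green, blue); there is no depth.
- optics.camera_params(name): a dict with "fx", "fy", "cx", "cy" (pixels), "k1" (the pictures are not rectified: a ray, as slopes to the right and down, at radius r is drawn at 1 + k1 r^2 times it, then the intrinsics apply), "R" (3x3) and "t" (3): a world point X has camera coordinates R X + t. Camera axes: x right, y down, z forward; pixel columns grow to the right and rows downward; lengths in mm; the calibration is good to about 2 mm. A picture is of the moment at which its call begins: read the wrist's pose just before it. camera_params takes no time and is no camera call; for the wrist camera it gives the pose at the moment of the call.
- ctrl.close_job(): hands the job in; it is judged then, once.
The state is a dict: "t": time; "joint_positions": joint angles; "qvel": joint speeds; "effort": joint torques, N m; "eef_pos": TCP position; "ee_rot": TCP orientation; "contact_force": force on the tool from outside, world axes, zero at the start; "torque": the same for the moment, N m; "finger_gap": finger opening in mm; "grasp_force": force on a finger pad.
Only numpy, scipy, OpenCV 4.12 (cv2) and the standard library are available. Lean on these libraries where they do the work, as an engineer would, in place of code of your own. Each camera call takes 0.05 s, during which the arm holds its last target. There are 200 camera calls.

TASK

Make a test mark for the comparison microscope: lay the aluminium test block flat on the bed of the lever press, lengthways and squarely inside the yellow outline, setting it down rather than dropping it, and let go of it. Then swing the press's red-handled lever all the way down to its stop, hold it there a moment and let it come all the way back up, leaving the block in place on the bed. Leave the slide box, the jar and the screwdriver where they are.

Things in the scene. Friction and masses are not known exactly. Their poses are not given: they have to be found in the camera images.
- test_block: Loose flat bar of bright aluminium, 100 (its x) x 50 (its y) x 20 mm (z), about 0.27 kg, with a copper-coloured rectangle 40 x 34 mm in the middle of its top. It lies flat on the table. Origin: centre of its underside.
- press: Lever press fixed to the table: white base 300 x 120 x 14 mm (x -105 to +195), dark bed 145 x 100 mm, its top 20 mm above the table, with a flat yellow outline 124 (x) x 74 mm (y) inside. Two white hinge cheeks 100 mm high, centred 150 mm in +x. Origin: at table height under the middle of the outline. x points from outline to hinge (roughly away from the robot), y along the hinge axis.
- press_bed (a point): Middle of the yellow outline, on the top of the bed (20 mm above the table); axes as those of the press.
- press_hinge (a point): Middle of the lever's hinge axis, 150 mm in +x of the press from the middle of the bed and 75 mm above the table; the hinge axis is the press's y.
- press_lever (a joint): Angle of the sprung lever (rad): 0 at rest, 80 degrees above level, leaning towards the bed; grows as it swings down over the bed to its stop at 1.40, where it is level. About 3 N at the handle to start, 12 N at the stop; springs back when let go. Its marking tool, 150 mm from the hinge, ends 1 mm above a block on the bed.
- lever_grip (a point): Middle of the lever's red hand grip, 225 mm from the hinge axis. The grip is a square bar 26 x 26 mm, from 175 to 265 mm from the hinge; the rest is a steel bar 24 mm wide (press y), 22 deep. At rest this point is 297 mm above the table, 112 mm in press +x of the middle of the bed; at the stop 75 mm above the table, 75 mm in -x of it.
- slide_box: Bystander: loose blue plastic box with a white label, 94 x 69 x 38 mm, on the table. Origin: centre of its underside.
- sample_jar: Bystander: loose amber jar, 60 mm in diameter, 75 mm high, standing on the table. Origin: centre of its underside.
- screwdriver: Bystander: loose screwdriver 180 mm long lying on the table.
Not all that is in view belongs to the job. There is more than one size of the test_block; the one meant has the size given above.

How it is judged:
By the outcome, as a careful person would: the job done as asked, in the order asked, and still so for the second after the job is handed in, with the robot touching nothing.
It also fails if it takes over 67 s, if anything falls off the work surface, if the arm or the gripper's body presses on something with over 40 N, if the wrist force passes 120 N, or if a joint passes its speed limit or range.

## Working session

There is one attempt and no reset: what is moved stays moved. The work goes in short steps, Python scripts to look and compute and a tool call to move; the robot and the scene stay as the last step left them, time stands still between calls to the robot, and variables do not carry over. Pictures are saved under pics/ and viewed, at most 10 in all, crops included, and the job is handed in when it is done.

Besides the shell and the picture viewer there is one more tool, called after "Request:" as a command line: name --pt "numbers of a row" for each row, then --argument value for the rest. servo_tool: Moves the arm, as the interface text tells. Its arguments: {"type":"object","properties":{"targets":{"type":"array","items":{"type":"array","items":{"type":"number","minimum":-1,"maximum":1}}},"force":{"type":"number"}},"required":["targets"]}

```bash
mkdir -p pics; python3 - <<'E'
from cell import ctrl, optics
import cv2
for n in("scene","top"):
    p=optics.camera_params(n); print(n,p)
    cv2.imwrite(f"pics/{n}0.png",optics.get_image(n)[:,:,::-1])
o=ctrl.get_obs();print(o)
E
```

```text
scene {'fx': 422.1398462632461, 'fy': 422.1398462632461, 'cx': 322.88767560732373, 'cy': 195.39733791105937, 'k1': -0.06513252071846551, 'R': array([[-0.26268603,  0.9646164 ,  0.02261095],
       [ 0.48629604,  0.15259629, -0.86036651],
       [-0.83337399, -0.21501065, -0.50917405]]), 't': array([ 124.24021499,  -85.49046518, 1553.41713766])}
top {'fx': 515.7792580836359, 'fy': 515.7792580836359, 'cx': 308.10689262226146, 'cy': 200.3414373448122, 'k1': -0.06636584427058707, 'R': array([[ 0.01246679, -0.99988399, -0.00875186],
       [-0.99846621, -0.01197598, -0.05405372],
       [ 0.05394264,  0.00941231, -0.99849967]]), 't': array([  32.41019067,  522.88359637, 1579.95033555])}
{'t': 0.1, 'joint_positions': array([-1.43008987e+00,  1.59000468e-01,  1.59805868e+00, -3.36788382e-05,
        1.38617143e+00, -2.10104402e-01]), 'qvel': array([-0.00125498, -0.00059   , -0.0030457 , -0.00153315, -0.00197585,
       -0.00038468]), 'effort': array([ 7.35220492e-04, -3.86499989e+01, -3.22961569e+01,  7.03704986e-02,
        3.38834419e-02, -4.82661437e-05]), 'eef_pos': array([ 197.54410853, -539.75162086,  403.8328424 ]), 'ee_rot': array([-3.09177299e+00, -5.47954779e-01, -3.72739101e-05]), 'contact_force': array([-0.16313536,  0.84113281,  0.61974457]), 'torque': array([-0.01542511, -0.02875219, -0.00105308]), 'grasp_force': 0.0, 'finger_gap': 91.91683644367451}
```

View pics/scene0.png

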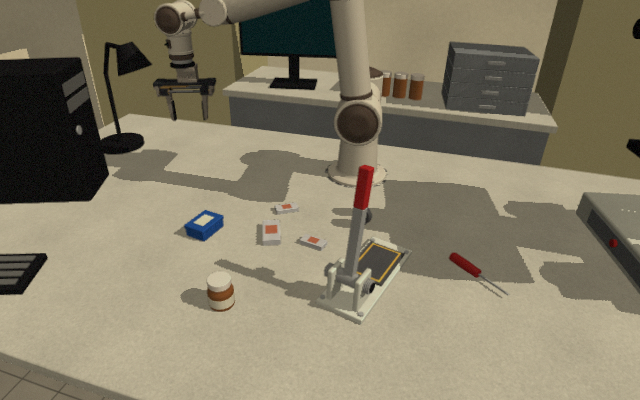

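View pics/top0.png

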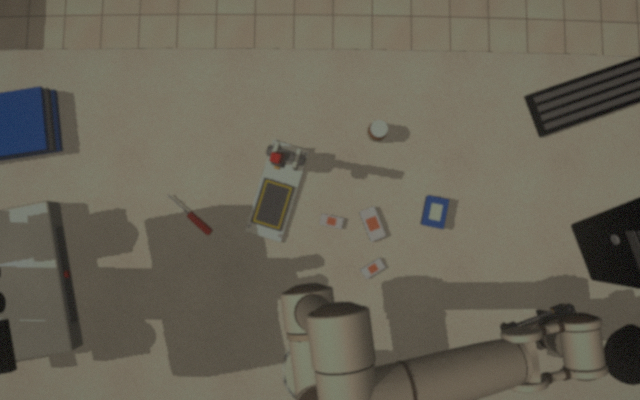

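The top view shows the press at about (275,195), three blocks at (333,222), (373,224) and (373,268), the box at (435,212), the jar at (378,130) and the screwdriver at (190,215). The largest block is the one at (373,224). I'll enlarge that area.

```bash
cat > h.py <<'E'
import numpy as np, cv2
from cell import ctrl, optics
from scipy.spatial.transform import Rotation as Ro
def ray(p,uv):
    d=(np.array(uv,float)-[p['cx'],p['cy']])/[p['fx'],p['fy']]
    s=d.copy()
    for _ in range(20): s=d/(1+p['k1']*(s@s))
    return p['R'].T@np.r_[s,1], -p['R'].T@p['t']
def onplane(p,uv,z):
    d,c=ray(p,uv); return (c+d*(z-c[2])/d[2])[:2]
def proj(p,X):
    c=p['R']@np.array(X,float)+p['t']; s=c[:2]/c[2]; s=s*(1+p['k1']*(s@s))
    return s*[p['fx'],p['fy']]+[p['cx'],p['cy']]
E
python3 - <<'E'
import cv2
im=cv2.imread("pics/top0.png")[135:285,240:440]
cv2.imwrite("pics/c1.png",cv2.convertScaleAbs(cv2.resize(im,None,fx=4,fy=4,interpolation=2),alpha=1.3))
E
```

```text
(no output)
```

View pics/c1.png

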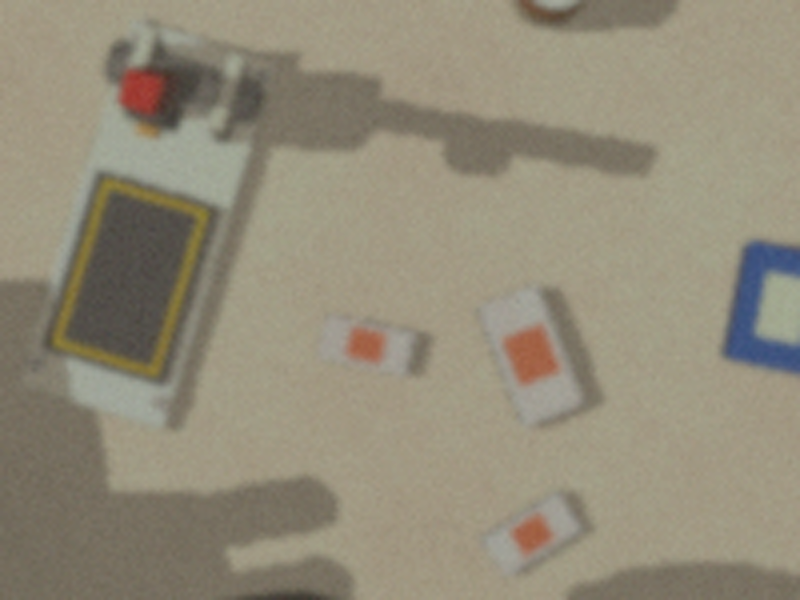

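The crop (4x, offset 240,135) shows the outline corners at (100,178), (215,210), (157,377) and (52,345). The big block's corners are at (480,303), (543,287), (585,405) and (532,427), with the copper at (531,355).

```bash
python3 - <<'E'
from h import *
p=optics.camera_params("top")
f=lambda c,z:np.array([onplane(p,(240+u/4,135+v/4),z) for u,v in c])
for n,c,z in(("bed",[(100,178),(215,210),(157,377),(52,345)],20),("block",[(480,303),(543,287),(585,405),(532,427)],20),("small",[(323,325),(423,335),(410,375),(320,352)],20)):
    P=f(c,z);print(n,P.round(1).tolist(),P.mean(0),cv2.minAreaRect(P.astype(np.float32)))
    e=(P[0]+P[1]-P[2]-P[3])/2;print(' axis',np.degrees(np.arctan2(e[1],e[0])),np.linalg.norm(e))
print("cop",f([(531,355)],20))
o=ctrl.get_obs();print(Ro.from_rotvec(o['ee_rot']).as_matrix().round(3))
E
```

```text
bed [[585.0, 172.8], [561.3, 83.5], [432.1, 126.3], [455.6, 207.6]] [508.51912583 147.55624378] ((507.6838073730469, 145.77285766601562), (92.35200500488281, 135.85238647460938), 74.94002532958984)
 axis -16.706447086421996 134.98213613711962
block [[492.0, -121.3], [504.9, -169.7], [414.6, -202.5], [397.3, -161.9]] [ 452.20782057 -163.83804861] ((454.3279113769531, -164.27093505859375), (103.02278900146484, 49.59457015991211), 23.082204818725586)
 axis 21.666141104243014 99.49190485607153
small [[473.6, -0.7], [466.9, -77.6], [436.1, -67.9], [452.9, 1.3]] [457.35682212 -36.24174333] ((454.96905517578125, -37.661502838134766), (77.20198822021484, 31.625429153442383), 84.30614471435547)
 axis -12.858657271883171 26.452919880339724
cop [[ 452.498221   -160.76043895]]
[[ 0.939  0.344 -0.   ]
 [ 0.344 -0.939  0.002]
 [ 0.    -0.002 -1.   ]]
```

```bash
cat >> h.py <<'E'
def go(x,y,z,yaw,obs=None):
    """numbers of a row to bring the down-pointing TCP to x,y,z with tool-x yaw (deg)"""
    o=obs or ctrl.get_obs(); R=Ro.from_rotvec(o['ee_rot']); c,s=np.cos(np.radians(yaw)),np.sin(np.radians(yaw))
    T=Ro.from_matrix(np.array([[c,s,0],[s,-c,0],[0,0,-1]]))
    return (R.inv().apply(np.array([x,y,z])-o['eef_pos'])/300).round(4),((R.inv()*T).as_rotvec()/(np.pi/2)).round(4)
E
python3 - <<'E'
from h import *
print(go(452.5,-163,350,22))
E
```

```text
(array([ 1.2296, -0.887 ,  0.1813]), array([-0.001 , -0.0002, -0.0211]))
```

Request:
servo_tool --pt "0.18 -0.13 0 0 0 0 0" --pt "0.36 -0.26 0.03 0 0 0 0" --pt "0.54 -0.39 0.06 0 0 0 0" --pt "0.72 -0.52 0.1 0 0 0 0" --pt "0.8 -0.6 0.1 0 0 0 0" --pt "0.8 -0.6 0.1 0 0 0 0" --pt "0.8 -0.6 0.1 0 0 0 0"

```text
t: 0.98
eef_pos: [361.0, -288.8, 374.7]
ee_rot: [3.093, 0.549, -0.001]
contact_force: [-0.3, -0.3, 0.4]
finger_gap: 92.0
grasp_force: 0.0
```

```bash
python3 - <<'E'
from h import *
o=ctrl.get_obs();print(o['eef_pos'],o['t'],go(440,-163,350,22))
E
```

```text
[ 360.97980439 -288.77304012  374.68542248] 0.975 (array([ 0.3916, -0.3031,  0.082 ]), array([ 0.0002,  0.0003, -0.0209]))
```

Request:
servo_tool --pt "0.13 -0.1 0.03 0 0 0 0" --pt "0.26 -0.2 0.06 0 0 0 0" --pt "0.39 -0.3 0.08 0 0 -0.02 0" --pt "0.39 -0.3 0.08 0 0 -0.02 0" --pt "0.39 -0.3 0.08 0 0 -0.02 0"

```text
t: 1.6
eef_pos: [439.8, -165.1, 350.8]
ee_rot: [3.084, 0.594, -0.0]
contact_force: [-0.5, -0.2, 0.5]
finger_gap: 92.1
grasp_force: 0.0
```

```bash
python3 - <<'E'
from h import *
import pickle
p=optics.camera_params("wrist"); im=optics.get_image("wrist"); pickle.dump(p,open("w1.pkl","wb"))
cv2.imwrite("pics/w1.png",im[:,:,::-1]); print(ctrl.get_obs()['eef_pos'],-p['R'].T@p['t'])
E
```

```text
[ 439.71462694 -165.33910226  350.95045529] [ 516.74143828 -134.50108168  331.10112419]
```

View pics/w1.png

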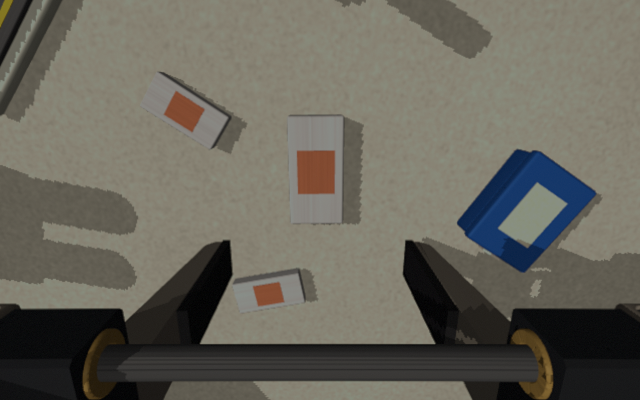

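The wrist view shows the block's top corners at (289,115), (343,115), (342,223) and (291,223), with the copper at (316,172). The small blocks are at (186,110) and (269,291).

```bash
python3 - <<'E'
from h import *
import pickle
p=pickle.load(open("w1.pkl","rb"))
P=np.array([onplane(p,c,20) for c in[(289,115),(343,115),(342,223),(291,223)]])
e=(P[0]+P[1]-P[2]-P[3])/2;a=np.degrees(np.arctan2(e[1],e[0]))
c=P.mean(0);print(c,a,np.linalg.norm(e),np.linalg.norm(P[0]-P[1]),onplane(p,(316,172),20))
t=np.radians(a);M=np.array([[np.cos(t),np.sin(t)],[np.sin(t),-np.cos(t)]])
for q in[(142,100),(160,72),(231,117),(213,148),(236,312),(234,284),(300,270),(305,303)]: print(M@(onplane(p,q,18)-c))
print(go(*c,260,a),go(*c,193,a))
E
```

```text
[ 454.87855284 -158.37663709] 21.993481648853006 99.39236568296907 46.64242296196858 [ 454.36509372 -158.32494304]
[  62.40940839 -148.94230098]
[  84.86102287 -130.49333618]
[ 48.13020615 -73.97797684]
[ 21.26237396 -92.0902153 ]
[-148.07999213  -83.63348827]
[-115.5271041   -83.35748468]
[-100.17692582  -16.63633983]
[-137.78624205  -12.18077818]
(array([ 0.0556, -0.003 ,  0.3032]), array([ 0.0005,  0.0001, -0.0025])) (array([ 0.0556, -0.0032,  0.5265]), array([ 0.0005,  0.0001, -0.0025]))
```

Request:
servo_tool --pt "0.055 -0.003 0.15 0 0 -0.002 0.15" --pt "0.055 -0.003 0.3 0 0 -0.002 0.15" --pt "0.055 -0.003 0.4 0 0 -0.002 0.15" --pt "0.055 -0.003 0.48 0 0 -0.002 0.15" --pt "0.055 -0.003 0.522 0 0 -0.002 0.15" --pt "0.055 -0.003 0.522 0 0 -0.002 0.15" --pt "0.055 -0.003 0.522 0 0 -0.002 0.15" --force 30

```text
t: 2.52
eef_pos: [455.5, -157.5, 195.2]
ee_rot: [3.082, 0.6, 0.002]
contact_force: [1.4, -0.7, 0.9]
finger_gap: 78.1
grasp_force: 0.0
```

Request:
servo_tool --pt "0 0 0 0 0 0 0.6" --pt "0 0 0 0 0 0 0.6" --pt "0 0 0 0 0 0 0.6" --pt "0 0 0 0 0 0 0.6" --pt "0 0 0 0 0 0 0.6" --pt "0 0 0 0 0 0 0.6" --force 30

```text
t: 3.28
eef_pos: [455.2, -156.8, 194.4]
ee_rot: [3.083, 0.602, 0.001]
contact_force: [-0.7, 0.5, 4.4]
finger_gap: 49.6
grasp_force: 30.0
```

```bash
python3 - <<'E'
from h import *
print(go(455,-157,340,22),go(440,166,340,-17))
E
```

```text
(array([-7.000e-04,  4.000e-04, -4.853e-01]), array([ 0.0003, -0.0002,  0.0009])) (array([ 0.3578, -1.016 , -0.4856]), array([ 2.000e-04, -3.000e-04,  4.343e-01]))
```

Request:
servo_tool --pt "0 0 -0.05 0 0 0 0.6" --pt "0 0 -0.15 0 0 0 0.6" --pt "0 0 -0.3 0 0 0 0.6" --pt "0 0 -0.4 0 0 0 0.6" --pt "0 0 -0.48 0 0 0 0.6" --pt "0 0 -0.48 0 0 0 0.6"

```text
t: 4.03
eef_pos: [455.4, -156.9, 340.1]
ee_rot: [3.081, 0.601, 0.005]
contact_force: [-0.2, 0.1, -3.5]
finger_gap: 49.8
grasp_force: 30.0
```

Request:
servo_tool --pt "0.05 -0.14 0 0 0 0.06 0.6" --pt "0.1 -0.28 0 0 0 0.13 0.6" --pt "0.15 -0.42 0 0 0 0.2 0.6" --pt "0.2 -0.56 0 0 0 0.27 0.6" --pt "0.25 -0.7 0 0 0 0.34 0.6" --pt "0.3 -0.85 0 0 0 0.41 0.6" --pt "0.35 -0.99 0 0 0 0.43 0.6" --pt "0.35 -0.99 0 0 0 0.43 0.6"

```text
t: 5.03
eef_pos: [439.4, 160.1, 336.4]
ee_rot: [3.109, -0.447, -0.005]
contact_force: [-0.5, -0.0, -3.6]
finger_gap: 49.8
grasp_force: 30.0
```

Request:
servo_tool --pt "0 0 0 0 0 0 0.6" --pt "0 0 0 0 0 0 0.6"

```text
t: 5.28
eef_pos: [440.7, 157.0, 337.6]
ee_rot: [3.108, -0.456, -0.001]
contact_force: [-0.3, 0.2, -3.4]
finger_gap: 49.7
grasp_force: 30.0
```

```bash
python3 - <<'E'
from h import *
import pickle
p=optics.camera_params("wrist"); im=optics.get_image("wrist"); pickle.dump(p,open("w2.pkl","wb"))
cv2.imwrite("pics/w2.png",im[:,:,::-1]); print(ctrl.get_obs()['eef_pos'])
E
```

```text
[440.76407049 156.97926689 337.76726987]
```

View pics/w2.png

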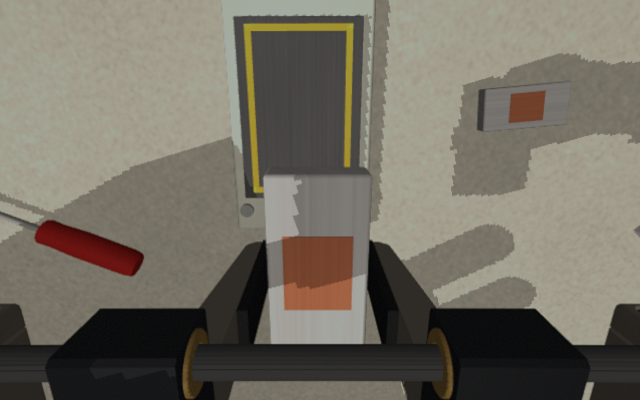

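The yellow outline's outer corners are at TL (244,24), TR (353,24) and BL (253,193), and its right edge passes through (346,167). The held block's far top edge runs from (265,173) to (371,174).

```bash
python3 - <<'E'
from h import *
import pickle
p=pickle.load(open("w2.pkl","rb"))
A,B,C,D=[onplane(p,c,20) for c in[(244,24),(353,24),(253,193),(346,167)]]
l=A-C;r=B-D;w=B-A
for e in(l,r): print(np.degrees(np.arctan2(e[1],e[0])),np.linalg.norm(e))
print(np.degrees(np.arctan2(w[0],-w[1])),np.linalg.norm(w))
m=(A+B)/2
for a in(-17,-16.5,-16):
    u=np.array([np.cos(np.radians(a)),np.sin(np.radians(a))]);print(a,m-62*u,(B+C)/2)
print([onplane(p,c,20).round(1) for c in[(234,16),(364,15),(246,198)]])
o=ctrl.get_obs();R=Ro.from_rotvec(o['ee_rot'])
print(np.degrees(np.arctan2(*R.as_matrix()[1::-1,0])))
# held block: pixels on top-face plane (tip z 3 above its underside)
zt=o['eef_pos'][2]-193.6+20
for q in[(265,173),(371,174),(318,273),(283,237),(352,237),(284,310),(352,310)]:
    print(R.inv().apply(np.r_[onplane(p,q,zt),zt]-o['eef_pos']).round(1))
E
```

```text
-16.937431040382286 134.66243532424122
-18.08708468278394 111.45447631352029
-16.694504520699347 83.71934109804
-17 [514.32673312 149.89628105] [509.20700521 151.38465134]
-16.5 [514.17080443 149.37818673] [509.20700521 151.38465134]
-16 [514.01940284 148.85875142] [509.20700521 151.38465134]
[array([593. , 177.3]), array([565.1,  82. ]), array([454.3, 218.6])]
-16.712471024274762
[ 49.4 -23.3 173.6]
[ 48.9  24.2 173.6]
[ -0.6   0.5 173.6]
[ 18.4 -16.1 173.6]
[ 18.4  16.6 173.6]
[-21.5 -16.7 173.6]
[-21.5  17.7 173.6]
```

Request:
servo_tool --pt "0 0 0 0 0 -0.11 0.6" --pt "0 0 0 0 0 -0.22 0.6" --pt "0 0 0 0 0 -0.33 0.6" --pt "0 0 0 0 0 -0.44 0.6" --pt "0 0 0 0 0 -0.55 0.6" --pt "0 0 0 0 0 -0.66 0.6" --pt "0 0 0 0 0 -0.77 0.6" --pt "0 0 0 0 0 -0.88 0.6"

```text
t: 6.32
eef_pos: [440.9, 157.1, 338.1]
ee_rot: [2.681, 1.637, -0.0]
contact_force: [0.3, -0.1, -2.6]
finger_gap: 49.9
grasp_force: 30.0
```

Request:
servo_tool --pt "0 0 0 0 0 -0.11 0.6" --pt "0 0 0 0 0 -0.22 0.6" --pt "0 0 0 0 0 -0.33 0.6" --pt "0 0 0 0 0 -0.44 0.6" --pt "0 0 0 0 0 -0.55 0.6" --pt "0 0 0 0 0 -0.66 0.6" --pt "0 0 0 0 0 -0.77 0.6" --pt "0 0 0 0 0 -0.88 0.6"

```text
t: 7.32
eef_pos: [440.9, 157.1, 338.0]
ee_rot: [-1.022, -2.971, 0.0]
contact_force: [-0.2, 0.4, -2.9]
finger_gap: 49.4
grasp_force: 30.0
```

```bash
python3 - <<'E'
from h import *
o=ctrl.get_obs();print(o['eef_pos'],o['joint_positions'],go(509.3,150.5,290,163.2))
E
```

```text
[440.85396138 157.05601533 338.04837734] [ 8.31665451e-02 -6.06890118e-02  1.96066965e+00 -7.10415614e-05
  1.24164916e+00 -8.24624829e-01] (array([-0.1933,  0.1232,  0.1602]), array([-0.    ,  0.    , -0.2354]))
```

Request:
servo_tool --pt "-0.06 0.04 0 0 0 -0.1 0.6" --pt "-0.12 0.08 0 0 0 -0.2 0.6" --pt "-0.193 0.123 0.05 0 0 -0.235 0.6" --pt "-0.193 0.123 0.15 0 0 -0.235 0.6" --pt "-0.193 0.123 0.25 0 0 -0.235 0.6" --pt "-0.193 0.123 0.3 0 0 -0.235 0.6" --pt "-0.193 0.123 0.3 0 0 -0.235 0.6"

```text
t: 8.2
eef_pos: [508.7, 150.6, 247.3]
ee_rot: [-0.467, -3.105, 0.001]
contact_force: [-0.1, 0.2, -2.8]
finger_gap: 49.4
grasp_force: 30.0
```

```bash
python3 - <<'E'
from h import *
import pickle
p=optics.camera_params("wrist"); im=optics.get_image("wrist"); pickle.dump(p,open("w3.pkl","wb"))
cv2.imwrite("pics/w3.png",im[:,:,::-1]); o=ctrl.get_obs();print(o['eef_pos'],go(509.3,150.5,216,163.2))
E
```

```text
[509.25450539 150.79715367 248.50100575] (array([-0.0004, -0.0009,  0.1083]), array([ 0.0001,  0.0001, -0.0034]))
```

View pics/w3.png

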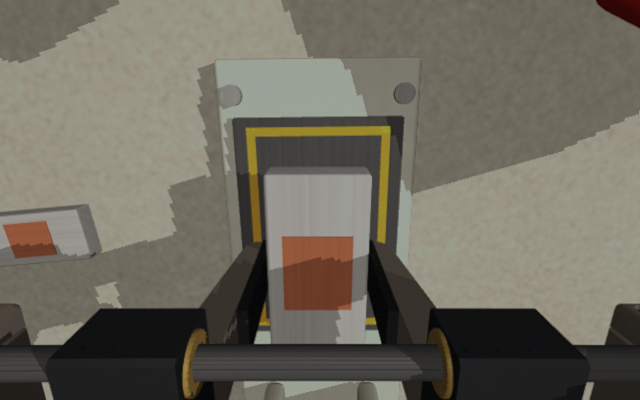

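The outline's near corners are at (246,127) and (391,127), centred on the held block (265–371). Next I check the longitudinal alignment.

```bash
python3 - <<'E'
from h import *
import pickle
p=pickle.load(open("w3.pkl","rb"));o=ctrl.get_obs();R=Ro.from_rotvec(o['ee_rot'])
for q in[(246,127),(391,127),(262,325),(375,325)]: print(R.inv().apply(np.r_[onplane(p,q,20),20]-o['eef_pos']).round(1))
zt=o['eef_pos'][2]-193.6+20
for q in[(265,173),(371,174)]: print(R.inv().apply(np.r_[onplane(p,q,zt),zt]-o['eef_pos']).round(1))
E
```

```text
[ 66.1 -42.1 228.5]
[ 66.   42.3 228.5]
[-68.6 -39.  228.5]
[-68.6  39.3 228.5]
[ 50.5 -23.9 173.6]
[ 50.   23.3 173.6]
```

Request:
servo_tool --pt "-0.002 0 0.04 0 0 -0.003 0.6" --pt "-0.002 0 0.07 0 0 -0.003 0.6" --pt "-0.002 0 0.09 0 0 -0.003 0.6" --pt "-0.002 0 0.1 0 0 -0.003 0.6" --pt "-0.002 0 0.105 0 0 -0.003 0.6" --pt "-0.002 0 0.108 0 0 -0.003 0.6" --pt "-0.002 0 0.108 0 0 -0.003 0.6" --pt "-0.002 0 0.108 0 0 -0.003 0.6"

```text
t: 9.25
eef_pos: [509.6, 151.0, 215.9]
ee_rot: [0.459, 3.108, 0.0]
contact_force: [0.1, 0.1, -3.3]
finger_gap: 49.8
grasp_force: 30.0
```

Request:
servo_tool --pt "0 0 0.002 0 0 0 0.6" --pt "0 0 0.004 0 0 0 0.6" --pt "0 0 0.006 0 0 0 0.6" --pt "0 0 0.006 0 0 0 0.6"

```text
t: 9.75
eef_pos: [509.7, 151.0, 214.4]
ee_rot: [-0.459, -3.108, 0.0]
contact_force: [-3.1, -2.3, 3.0]
finger_gap: 49.6
grasp_force: 30.0
```

The force turned from -3 N to +3 N, so the block is on the bed. I release it and rise straight up.

Request:
servo_tool --pt "0 0 0 0 0 0 0.42" --pt "0 0 0 0 0 0 0.35" --pt "0 0 0 0 0 0 0.3" --pt "0 0 0 0 0 0 0.3"

```text
t: 10.25
eef_pos: [509.6, 150.9, 213.8]
ee_rot: [0.459, 3.108, 0.0]
contact_force: [0.3, -0.7, 0.8]
finger_gap: 64.3
grasp_force: 0.0
```

Request:
servo_tool --pt "0 0 -0.05 0 0 0 0.3" --pt "0 0 -0.15 0 0 0 0.3" --pt "0 0 -0.3 0 0 0 0.3" --pt "0 0 -0.45 0 0 0 0.3" --pt "0 0 -0.5 0 0 0 0.3" --pt "0 0 -0.5 0 0 0 0.3"

```text
t: 11.0
eef_pos: [509.7, 150.9, 364.9]
ee_rot: [0.459, 3.106, 0.001]
contact_force: [-0.4, -0.1, -0.1]
finger_gap: 64.7
grasp_force: 0.0
```

```bash
python3 - <<'E'
from h import *
import pickle
p=optics.camera_params("wrist"); im=optics.get_image("wrist"); pickle.dump(p,open("w4.pkl","wb"))
cv2.imwrite("pics/w4.png",im[:,:,::-1]); o=ctrl.get_obs();print(o['eef_pos'],o['joint_positions'],o['finger_gap'])
E
```

```text
[509.28195566 150.91968822 363.18816995] [ 6.04159973e-02  8.07648336e-02  1.76583857e+00 -4.50718537e-05
  1.29586709e+00 -1.21718633e+00] 64.45111931357226
```

View pics/w4.png

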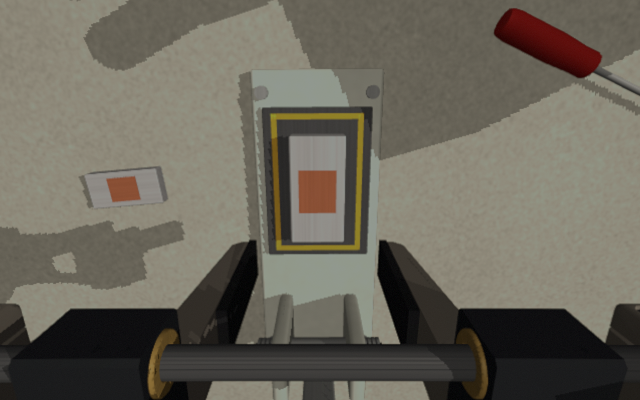

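The block lies squarely inside the outline: block (290–345, 135–242), outline (271–366, 113–250). I plan the lever push with the closed fingertips from behind, keeping the tool vertical and following the arc.

```bash
cat > lever.py <<'E'
from h import *
B=np.array([509.3,150.8]);a=np.radians(-16.8);U=np.array([np.cos(a),np.sin(a)])
def tcp(phi,s=225,gap=0):
    f=np.radians(phi); d=np.array([-np.cos(f),np.sin(f)]);n=np.array([np.sin(f),np.cos(f)])
    q=np.array([150,75])+s*d+(13+gap)*n
    return np.r_[B+U*(q[0]+10),q[1]+190]
E
python3 - <<'E'
from lever import *
p=optics.camera_params("top")
q=onplane(p,(276,157.5),336)-B
print("lever end in press", q@U, q@np.array([-U[1],U[0]]))
o=ctrl.get_obs()
s=tcp(80,gap=25);print(s,go(*s,163.2,o))
ref=dict(eef_pos=s,ee_rot=Ro.from_matrix(np.array([[-U[0],-U[1],0],[-U[1],U[0],0],[0,0,-1]])).as_rotvec())
for f in range(80,-1,-5): print(f,go(*tcp(f),163.2,ref)[0])
E
```

```text
lever end in press 106.75411815458007 -3.3513349970284807
[660.89331792 105.0312789  493.18037518] (array([-5.277e-01, -5.000e-04, -4.337e-01]), array([-0.0002, -0.0005,  0.    ]))
80 [0.0821 0.     0.0145]
75 [ 0.1468 -0.      0.0249]
70 [0.2103 0.     0.041 ]
65 [ 0.2722 -0.      0.0626]
60 [0.332  0.     0.0894]
55 [0.3892 0.     0.1214]
50 [0.4434 0.     0.1582]
45 [0.4942 0.     0.1996]
40 [0.5412 0.     0.2453]
35 [ 0.584  -0.      0.2949]
30 [0.6224 0.     0.3481]
25 [0.6559 0.     0.4044]
20 [ 0.6845 -0.      0.4634]
15 [ 0.7077 -0.      0.5246]
10 [ 0.7256 -0.      0.5877]
5 [ 0.7379 -0.      0.6521]
0 [0.7445 0.     0.7173]
```

Request:
servo_tool --pt "0 0 -0.15 0 0 0 1" --pt "0 0 -0.3 0 0 0 1" --pt "0 0 -0.45 0 0 0 1" --pt "0 0 -0.6 0 0 0 1" --pt "0 0 -0.66 0 0 0 1" --pt "0 0 -0.66 0 0 0 1" --pt "0 0 -0.66 0 0 0 1" --force 20

```text
t: 11.92
eef_pos: [509.7, 150.9, 558.9]
ee_rot: [-0.458, -3.103, 0.001]
contact_force: [-0.2, -0.4, -0.4]
finger_gap: 0.4
grasp_force: 0.0
```

Request:
servo_tool --pt "-0.15 0 0 0 0 0 1" --pt "-0.3 0 0 0 0 0 1" --pt "-0.45 0 0 0 0 0 1" --pt "-0.528 0 0 0 0 0 1" --pt "-0.528 0 0 0 0 0 1" --pt "-0.528 0 0.1 0 0 0 1" --pt "-0.528 0 0.219 0 0 0 1" --pt "-0.528 0 0.219 0 0 0 1"

```text
t: 12.92
eef_pos: [659.9, 105.7, 491.8]
ee_rot: [-0.457, -3.099, 0.002]
contact_force: [-0.1, 0.3, -0.8]
finger_gap: 0.2
grasp_force: 0.0
```

```bash
python3 - <<'E'
from lever import *
o=ctrl.get_obs();print(o['eef_pos'],go(*tcp(80,gap=25),163.2,o))
E
```

```text
[659.94720152 105.66178925 491.78821435] (array([-0.0036, -0.0011, -0.0047]), array([-0.0014, -0.0054,  0.0004]))
```

Request:
servo_tool --pt "0.04 0 0.01 0 0 0 1" --pt "0.082 0 0.014 0 0 0 1" --pt "0.147 0 0.025 0 0 0 1" --pt "0.21 0 0.041 0 0 0 1" --pt "0.272 0 0.062 0 0 0 1" --pt "0.332 0 0.089 0 0 0 1" --pt "0.389 0 0.121 0 0 0 1" --pt "0.443 0 0.158 0 0 0 1"

```text
t: 13.92
eef_pos: [534.1, 143.2, 452.8]
ee_rot: [0.458, 3.099, -0.001]
contact_force: [3.3, -4.1, 5.2]
finger_gap: 0.6
grasp_force: 3.5
```

```bash
python3 - <<'E'
from lever import *
o=ctrl.get_obs();print(o['eef_pos'],o['contact_force'],tcp(50))
R=o['ee_rot']
s=dict(eef_pos=tcp(50),ee_rot=Ro.from_matrix(np.array([[-U[0],-U[1],0],[-U[1],U[0],0],[0,0,-1]])).as_rotvec())
for f in range(45,-1,-5): print(f,go(*tcp(f),163.2,s)[0])
cv2.imwrite("pics/s5.png",cv2.resize(optics.get_image("scene")[130:330,240:480,::-1],None,fx=3,fy=3))
E
```

```text
[534.10807497 143.22804004 452.82060776] [ 3.29649412 -4.05927981  5.16762333] [533.55021017 143.47842989 445.71623863]
45 [0.0508 0.     0.0414]
40 [0.0978 0.     0.0871]
35 [ 0.1406 -0.      0.1367]
30 [0.179  0.     0.1899]
25 [0.2125 0.     0.2462]
20 [ 0.2411 -0.      0.3052]
15 [ 0.2643 -0.      0.3664]
10 [ 0.2822 -0.      0.4295]
5 [ 0.2945 -0.      0.4939]
0 [0.3011 0.     0.5591]
```

View pics/s5.png

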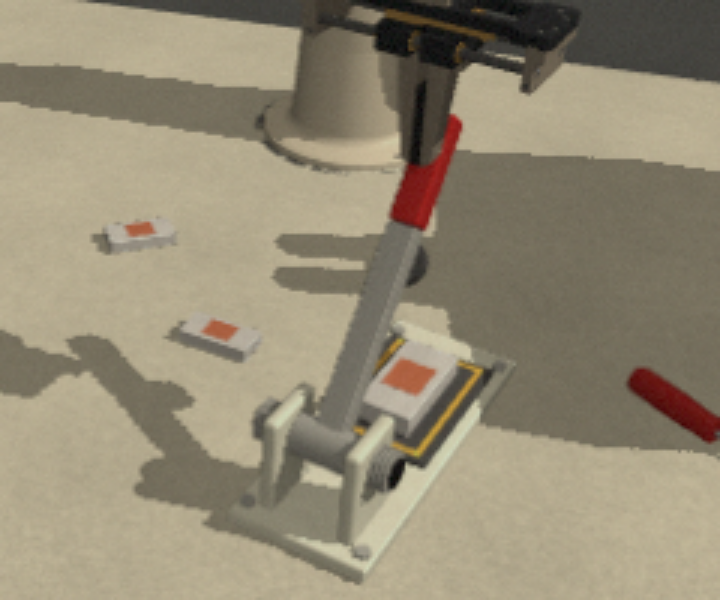

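The fingertips bear on the back of the red grip at about (425,150), the lever is about 30–40° down, and the block is untouched on the bed. I continue along the arc.

Request:
servo_tool --pt "0.051 0 0.041 0 0 0 1" --pt "0.098 0 0.087 0 0 0 1" --pt "0.141 0 0.137 0 0 0 1" --pt "0.179 0 0.19 0 0 0 1" --pt "0.212 0 0.246 0 0 0 1" --pt "0.241 0 0.305 0 0 0 1" --pt "0.264 0 0.366 0 0 0 1" --pt "0.282 0 0.43 0 0 0 1"

```text
t: 14.98
eef_pos: [453.6, 168.5, 323.3]
ee_rot: [0.458, 3.105, 0.002]
contact_force: [-4.1, 0.3, 13.5]
finger_gap: 0.2
grasp_force: 6.1
```

Request:
servo_tool --pt "0.007 0 0.035 0 0 0 1" --pt "0.012 0 0.064 0 0 0 1" --pt "0.016 0 0.1 0 0 0 1" --pt "0.019 0 0.13 0 0 0 1" --pt "0.019 0 0.13 0 0 0 1" --pt "0.019 0 0.13 0 0 0 1"

```text
t: 15.72
eef_pos: [447.7, 170.4, 283.5]
ee_rot: [-0.458, -3.107, -0.002]
contact_force: [-6.7, 1.1, 12.5]
finger_gap: 0.4
grasp_force: 6.1
```

Request:
servo_tool --pt "0 0 0.01 0 0 0 1" --pt "0 0 0.02 0 0 0 1" --pt "0 0 0.03 0 0 0 1" --pt "0 0 0.03 0 0 0 1" --pt "0 0 0.03 0 0 0 1"

```text
t: 16.35
eef_pos: [447.8, 170.5, 277.0]
ee_rot: [-0.457, -3.106, -0.001]
contact_force: [-18.3, -0.2, 33.9]
finger_gap: 0.2
grasp_force: 16.9
```

The force rose to 34 N at z=277, where 278 was expected, so the lever is on its stop. I hold it there and then retrace the arc so it springs back under control.

Request:
servo_tool --pt "0 0 0 0 0 0 1" --pt "0 0 0 0 0 0 1" --pt "0 0 0 0 0 0 1" --pt "0 0 0 0 0 0 1" --pt "0 0 0 0 0 0 1" --pt "0 0 0 0 0 0 1"

```text
t: 17.1
eef_pos: [447.8, 170.5, 277.0]
ee_rot: [-0.457, -3.106, -0.001]
contact_force: [-17.5, -0.2, 33.8]
finger_gap: 0.7
grasp_force: 16.8
```

```bash
python3 - <<'E'
from lever import *
cv2.imwrite("pics/s6.png",cv2.resize(optics.get_image("scene")[130:330,240:480,::-1],None,fx=3,fy=3))
M=Ro.from_matrix(np.array([[-U[0],-U[1],0],[-U[1],U[0],0],[0,0,-1]])).as_rotvec()
s=dict(eef_pos=tcp(0)-[0,0,9],ee_rot=M)
for f in range(5,41,5): print(f,go(*tcp(f),163.2,s)[0])
s=dict(eef_pos=tcp(40),ee_rot=M)
for f in range(45,81,5): print(f,go(*tcp(f),163.2,s)[0])
E
```

```text
5 [-0.0066 -0.     -0.0952]
10 [-0.0189 -0.     -0.1596]
15 [-0.0368 -0.     -0.2226]
20 [-0.0601 -0.     -0.2839]
25 [-0.0886  0.     -0.3429]
30 [-0.1221 -0.     -0.3992]
35 [-0.1605 -0.     -0.4523]
40 [-0.2033  0.     -0.502 ]
45 [-0.047   0.     -0.0457]
50 [-0.0978 -0.     -0.0871]
55 [-0.152   0.     -0.1239]
60 [-0.2092  0.     -0.1559]
65 [-0.269  -0.     -0.1828]
70 [-0.3309  0.     -0.2043]
75 [-0.3944 -0.     -0.2204]
80 [-0.4591  0.     -0.2308]
```

View pics/s6.png

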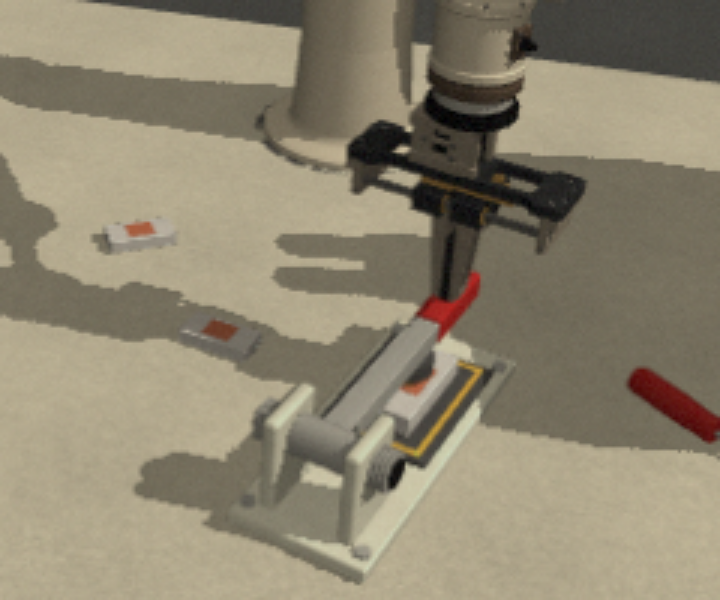

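The lever is level at its stop with the tool over the copper at (425,375), and the block is in place. Now I return it.

Request:
servo_tool --pt "0 0 -0.04 0 0 0 1" --pt "-0.007 0 -0.095 0 0 0 1" --pt "-0.019 0 -0.16 0 0 0 1" --pt "-0.037 0 -0.223 0 0 0 1" --pt "-0.06 0 -0.284 0 0 0 1" --pt "-0.089 0 -0.343 0 0 0 1" --pt "-0.122 0 -0.4 0 0 0 1" --pt "-0.16 0 -0.452 0 0 0 1"

```text
t: 18.15
eef_pos: [495.4, 155.6, 411.9]
ee_rot: [0.457, 3.097, 0.003]
contact_force: [6.8, -0.2, 1.7]
finger_gap: 0.6
grasp_force: 2.9
```

Request:
servo_tool --pt "-0.043 0 -0.05 0 0 0 1" --pt "-0.09 0 -0.096 0 0 0 1" --pt "-0.141 0 -0.137 0 0 0 1" --pt "-0.195 0 -0.174 0 0 0 1" --pt "-0.252 0 -0.206 0 0 0 1" --pt "-0.312 0 -0.233 0 0 0 1" --pt "-0.374 0 -0.254 0 0 0 1" --pt "-0.437 0 -0.27 0 0 0 1"

```text
t: 19.15
eef_pos: [619.7, 118.0, 490.6]
ee_rot: [0.458, 3.104, 0.002]
contact_force: [2.2, -0.4, -0.5]
finger_gap: 0.2
grasp_force: 0.9
```

Request:
servo_tool --pt "-0.065 0 -0.01 0 0 0 1" --pt "-0.12 0 -0.02 0 0 0 1" --pt "-0.18 0 -0.03 0 0 0 1" --pt "-0.18 0 -0.13 0 0 0 1" --pt "-0.18 0 -0.26 0 0 0 1" --pt "-0.18 0 -0.26 0 0 0 1" --pt "-0.18 0 -0.26 0 0 0 1"

```text
t: 20.02
eef_pos: [670.5, 102.5, 566.4]
ee_rot: [-0.459, -3.108, -0.0]
contact_force: [-0.5, 0.3, -0.7]
finger_gap: 0.4
grasp_force: 0.0
```

```bash
python3 - <<'E'
from lever import *
o=ctrl.get_obs();print(o['t'],o['eef_pos'],o['contact_force'])
a=optics.get_image("scene")[130:330,240:480,::-1];b=optics.get_image("top")[135:285,240:440,::-1]
a=cv2.resize(a,(480,400));b=cv2.resize(b,(320,240));c=np.zeros((400,800,3),np.uint8);c[:,:480]=a;c[:240,480:]=b
cv2.imwrite("pics/f7.png",c)
E
```

```text
20.025 [670.49342851 102.45325369 566.42685303] [-0.48765281  0.31792003 -0.65367356]
```

View pics/f7.png

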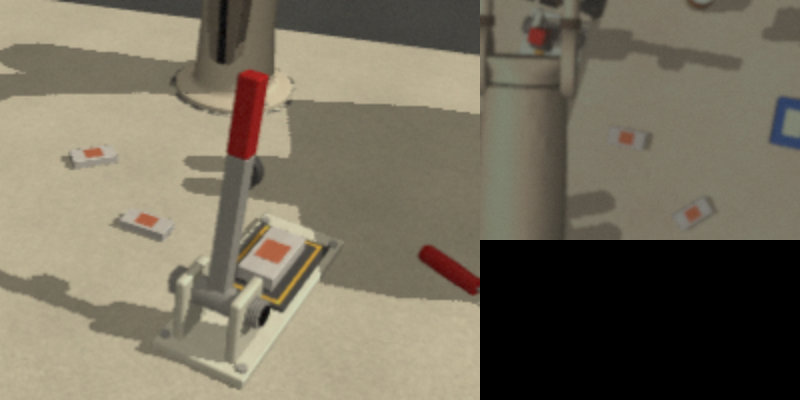

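The lever is back up at rest, with the grip at (248,115). The block is square inside the outline, the robot is clear, and the bystanders in this view (the box and the screwdriver) have not moved. I hand in.

```bash
python3 -c "
from cell import ctrl
print(ctrl.close_job())"
```

```text
the job is handed in; nothing more can be done
None
```

I set the test block down squarely inside the yellow outline, held the lever on its stop for about 0.75 s and let it return to rest; the slide box, jar and screwdriver were not touched, and I handed the job in at about 20 s.

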